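# Load the sprung-leaf drill jig

### The arm

A 6-joint arm with a two-finger parallel gripper is mounted at the origin on the work surface. World frame = base frame: x ahead of the robot, y to its left, z up, the work surface at z = 0. Lengths are in m, angles in degrees, forces in N, time in s.
With the tool pointing down it reaches from about 0.35 to 0.725 m from the base axis. Payload 4.3 kg.
Tool frame: the origin (TCP) lies at the very end of the fingers, on their centre line; the grasp point (between the pads) lies arm.pinch_z behind it (arm.pinch_z is the distance from the TCP to the grasp point, in m); z points along the fingers, y is the direction in which the jaws open and shut (so a half turn about z gives the same grasp; the last joint's range is limited). The gripper opens to 85 mm and grips with 20 to 120 N. Pads are 22 mm wide; open, the fingers measure 114 mm over their backs; the gripper's body (76 mm by 85 mm) begins 54 mm behind the grasp point. The pads swing forward as they close: fully open they stand 13 mm farther back than shut.
Start: joints at [60.544, 21.618, 4.641, 73.018, 0, 83.68], TCP at [0.226, 0.529, 0.231] pointing down, gripper open.
Joint ranges: [-156.06, 156.06], [-48.1, 94.91], [-58.44, 69.94], [-101.28, 121.22], [-78.64, 73.56], [-180, 180]. Speed limits (degrees/s): [147.25, 147.25, 180, 180, 180, 180].

### API

Orientations are given as a 3x3 rotation matrix whose columns are the frame's x, y, z axes.
In Python, from cell import arm, viewer, spotter gives the robot as it stands. The module is installed in compiled form; this text tells all that it offers.
- The arm moves only by the tool send_rows, never from a script. Its arguments are lists of equal length, an entry for each row: "slide": the shift along the tool's x, y, z in m, a list of three; "turn": the turn about the tool's z in rad. In form: {"slide": [[tx, ty, tz], ...], "turn": [turn, ...]}. A call has 1 to 5 rows; each row is the pose to reach, as a shift and turn from the pose measured when the call began, along the tool's axes at that moment; what a row does not reach only later rows make up. A row lasts 1/12 s, in which the tool goes at most 41.7 mm and 7.16 degrees, less where a joint would pass 70% of its speed; a pose out of reach is approached as far as the arm can. A call with a gripper value outside its range is refused whole. "fingers" is the opening, from -1 (shut) to 1 (fully open), so that 0 is half open, set as the call begins (left out, the last holds). The fingers move at their own pace and stop on an object; "grip_force" is the grip in N (left out, the last holds). Time passes only in rows, so rows that repeat a pose let the fingers close. It gives the time, the measured TCP pose, the force and the opening at its end, in the units of the state.
- arm.read_state(): the state, without advancing time (a new reading comes with each control period).
- viewer.grab_frame(name): name is "scene" or "top" or "wrist"; returns a dict with "pixels" (400x640x3 uint8, red, green, blue), "z_map" (400x640 float32, m along the optical axis (not along the pixel's ray), 0 where there is no reading), "intrinsics" (3x3 intrinsics, pixels), "k1" (the pictures are not rectified: a ray, as slopes to the right and down, at radius r is drawn at 1 + k1 r^2 times it, then the intrinsics apply), "R" (3x3) and "t" (3): a world point X has camera coordinates R X + t. Camera axes: x right, y down, z forward; pixel columns grow to the right and rows downward; lengths in m; the calibration is good to about 2 mm. A picture is of the moment at which its call begins.
- arm.close_job(): hands the job in, once; it reports no verdict.
Trained networks look in a picture, given as the dict that the camera call returned (one of the last four; its "shot" number tells which), for a name from the list of things; names that differ only in an ending like _2 or _b are one class to them, and where a whole thing is asked for, a point or a joint stands for the part that bears it (a point fixed in the world has none). Each returns a list of dicts, best first, with "conf" (0 to 1); they miss things now and then, are a little off and sometimes report something else, mostly with a low value. They report only what shows in the picture. A call takes as long as a camera call. They do not tell look-alikes from the thing itself.
- spotter.recognise(picture, thing): "centre" ([column, row] in pixels, amid what is visible of it).
The state is a dict: "time": time; "q": joint angles; "joint_velocities": joint speeds; "joint_efforts": joint torques, N m; "tool_pos": TCP position; "ee_rot": TCP orientation; "wrist_force": force on the tool from outside, world axes, zero at the start; "torque": the same for the moment, N m; "grip_width": finger opening in m.
Only numpy, scipy, OpenCV 4.12 (cv2) and the standard library are available. Lean on these libraries where they do the work, as an engineer would, in place of code of your own. Each camera call takes 0.05 s, during which the arm holds its last target. There are 200 camera calls.

### The job

Load the drill jig without picking anything up: press its red thumb bar down with one fingertip and keep it down to hold the spring-closed leaf open, while the other fingertip pushes the small black steel blank along the guide, under the leaf, until it is fully home against the end stop. Then let the leaf close down on the blank and move clear. Leave the tube offcut, the oil bottle and the spanner alone.

Things in the scene. Friction and masses are not known exactly. Their poses are not given: they have to be found in the camera images.
- jig: Blue drill jig bolted to the table. Frame: origin on the table; +x is the loading direction (the blank travels to +x), x = 0 at the leaf's loading edge, y = 0 on the hinge axis, z up. Base plate 16 mm thick, x -110 to 60, y -58 to 66 mm; its top is the bed. The leaf is on the +y side of the hinge, over the guide; the red thumb bar is on the -y side.
- jig_guide (a point): Point on the bed, mid-width of the guide, below the leaf's loading edge (jig x 0, y 31, z 16 mm). The guide is a straight channel along jig x, 33 mm wide, between two rails 6 mm high and 6 mm thick, from jig x = -105 to 34 mm.
- jig_stop (a point): Foot of the end stop's face, mid-width of the guide (jig x 32, y 31, z 16 mm). The stop is a dark block 18 mm high above the bed. With the blank fully home its centre is at jig x = 12 mm and its rear end 8 mm outside the leaf's loading edge.
- jig_hinge (a point): Point on the hinge axis (jig x 0, y 0, z 36 mm); the axis runs along jig x, 20 mm above the bed. The hinge ears stand at jig x -6 to 0 and 30 to 36 mm, y -8 to 8 mm, up to 44 mm above the table.
- leaf_edge (a point): Middle of the underside of the leaf's free edge (46 mm from the hinge, moves with it). The leaf is an aluminium plate 30 mm (jig x 0 to 30) by 46 mm, 6 mm thick, with a round drill bushing 9 mm tall on top. Shut on an empty jig its underside is 13 (hinge side) to 7 mm (free side) above the bed: the blank only butts against it. Level, it is 16 mm above the bed.
- leaf (a joint): Angle of the leaf and thumb bar together (rad): 0 = shut on an empty jig, 0.2 = level, resting on a blank, 0.4 and more = a blank passes freely beneath, 0.95 = limit. A torsion spring closes it; pressing the middle of the thumb bar takes about 4 N at the start and 6 N at 0.65.
- thumb_bar (a point): Red flat bar, 72 (jig x -40 to 32) by 20 by 4 mm, fixed to the leaf. This point: centre of its top face, 38 mm from the hinge (axes turn with the leaf, as the jig's at joint 0). Top centre above the bed: 37 mm when shut (sloping up 0.4 rad away from the hinge), about 22 at joint 0.4 and 11 at 0.7; always near jig y = -34 to -39 mm. A fingertip can slide along it.
- blank: The workpiece: black steel block with bright sawn ends, 40 (local x) by 30 (local y) by 16 mm high, about 150 g, lying in the guide a little way short of the leaf, its x axis along the jig's x to about 0.02 rad (1.5 mm play each side). Origin: centre of its underside.
- tube_offcut: red-brown square tube offcut 40 x 40 x 90 mm, loose, lying on the table; origin at the centre of its underside, length along its x. Leave alone.
- oil_bottle: yellow oil bottle, 48 mm diameter, 130 mm tall, red cap, loose; origin at the centre of its underside. Leave alone.
- spanner: steel spanner 150 mm long lying flat on the table; origin at its underside, length along its x. Leave alone.
There are look-alikes about, which are no part of the job. Several things have the shape of the blank; the one meant has the colours described above.

How it is judged (in metres and radians):
On the way, in this order (a step that is already met when the one before it is completed fails the run):
1. the thumb bar is pressed down by a fingertip and the leaf is open, with the blank still outside (value of joint leaf above 0.38 rad and contact force between the fingers and red_thumb_bar above 0.5 N and x of blank in the frame of jig below -0.012 m), for 0.2 s.
2. with the bar still held down, a fingertip pushes the blank in under the leaf (value of joint leaf above 0.3 rad and contact force between the fingers and red_thumb_bar above 0.5 N and contact force between the fingers and blank above 0.05 N and x of blank in the frame of jig above -0.008 m).
3. the blank is home against the end stop while the bar is still held down (value of joint leaf above 0.3 rad and contact force between the fingers and red_thumb_bar above 0.5 N and x of blank in the frame of jig above 0.0095 m), for 0.1 s.
At the end, for the whole second after the job is handed in: The blank lies flat in the guide within 2.5 mm of the end stop and square to within 0.08 rad, at rest, with the leaf closed down on top of it (joint 0.14 to 0.26) (x of blank in the frame of jig above 0.0095 m and z of blank in the frame of jig below 0.018 m and angle between the x axis of blank and the x axis of jig, either way round below 0.08 rad and angle between blank's own z axis and vertical below 0.05 rad and value of joint leaf between 0.14 and 0.26 rad and linear speed of blank below 0.01 m/s); the robot touches nothing.
It fails at once if the blank is lifted off the bed (more than 6 mm) or tipped (z of blank in the frame of jig above 0.022 m or angle between blank's own z axis and vertical above 0.3 rad).
It fails at once if the tube offcut is disturbed (moved more than 15 mm) (distance of tube_offcut from where it was at the start of the episode above 0.015 m).
It fails at once if the oil bottle is disturbed (moved more than 15 mm) (distance of oil_bottle from where it was at the start of the episode above 0.015 m).
It fails at once if the spanner is disturbed (moved more than 15 mm) (distance of spanner from where it was at the start of the episode above 0.015 m).
It also fails if it takes over 59 s, if anything falls off the work surface, if the arm or the gripper's body presses on something with over 40 N, if the wrist force passes 120 N, or if a joint passes its speed limit or range.

## Working session

There is one attempt and no reset: what is moved stays moved. The work goes in short steps, Python scripts to look and compute and a tool call to move; the robot and the scene stay as the last step left them, time stands still between calls to the robot, and variables do not carry over. Pictures are saved under pics/ and viewed, about 8 in all and at most 12, crops included, and the job is handed in when it is done.

Besides the shell and the picture viewer there is one more tool, called after "Emit:" by a JSON object that holds its "op" and its "data", one argument or row to a line. send_rows: Moves the arm, as the interface text tells. Its arguments: {"type":"object","properties":{"slide":{"type":"array"},"turn":{"type":"array"},"fingers":{"type":"number"},"grip_force":{"type":"number"}},"required":["slide","turn"]}

```bash
mkdir -p pics; cat > h.py <<'E'
from cell import arm, viewer, spotter
import numpy as np, cv2
def grab(n,save=None):
    f=viewer.grab_frame(n)
    if save: cv2.imwrite('pics/'+save,f['pixels'][:,:,::-1])
    return f
def world(f,u,v,z=None):
    K=f['intrinsics'];k1=f['k1']
    d=np.array([(u-K[0,2])/K[0,0],(v-K[1,2])/K[1,1]]);s=d.copy()
    for _ in range(20): s=d/(1+k1*(s@s))
    ray=np.array([s[0],s[1],1.]);R=f['R'];t=f['t']
    if z is None:
        p=f['z_map'][int(round(v)),int(round(u))]; return R.T@(ray*p-t)
    c=-R.T@t; w=R.T@ray; return c+w*(z-c[2])/w[2]
def pix(f,X):
    c=f['R']@np.array(X)+f['t']; s=c[:2]/c[2]; s=s*(1+f['k1']*(s@s)); K=f['intrinsics']
    return K[0,0]*s[0]+K[0,2],K[1,1]*s[1]+K[1,2]
E
python3 - <<'E'
from h import *
import sys
print(arm.read_state(), arm.pinch_z)
for n in ('top','scene'):
    f=grab(n,n+'1.png'); print(n,f['k1'],f['intrinsics'][0],-f['R'].T@f['t'])
    for th in ('jig','jig_guide','jig_stop','jig_hinge','leaf_edge','thumb_bar','blank','tube_offcut','oil_bottle','spanner'):
        try:
            for r in spotter.recognise(f,th)[:3]:
                u,v=r['centre']; print(th,round(r['conf'],2),np.round([u,v]),np.round(world(f,u,v),3))
        except Exception as e: print(th,e)
E
```

```text
{'time': 0.0, 'q': array([ 6.05461512e+01,  2.16633745e+01,  4.56449113e+00,  7.30176848e+01,
       -2.43161814e-03,  8.36810267e+01]), 'joint_velocities': array([ 0.07071204, -0.04555271,  0.05698261, -0.01449453,  0.04891315,
        0.03669078]), 'joint_efforts': array([ 6.69130004e-04, -4.63605523e+01,  2.69873607e+01,  2.06843577e-02,
       -1.65560909e-04, -3.18900895e-06]), 'tool_pos': array([0.22559914, 0.52819998, 0.23035667]), 'ee_rot': array([[-9.19582444e-01,  3.92895915e-01, -9.63453480e-04],
       [ 3.92897055e-01,  9.19580715e-01, -1.79241164e-03],
       [ 1.81742027e-04, -2.02680831e-03, -9.99997930e-01]]), 'wrist_force': array([ 0.0612966 , -0.63518602, -0.50800509]), 'torque': array([-0.00365735, -0.00244167,  0.05604346]), 'grip_width': 0.08549640455025942} 0.0187
top -0.10992489635067822 [473.57809499   0.         327.45372906] [0.40119917 0.03034508 0.89196217]
jig 0.79 [323. 199.] [0.568 0.025 0.016]
jig 0.74 [225. 272.] [0.43  0.207 0.009]
jig_guide 0.74 [322. 198.] [0.568 0.027 0.016]
jig_guide 0.68 [424. 193.] [ 0.574 -0.162  0.041]
jig_stop 0.93 [323. 19
[... 446 characters left out ...]
nner 0.43 [326. 178.] [0.607 0.019 0.018]
scene -0.0267130572040288 [444.3141171    0.         316.72716316] [ 1.14442645 -0.07298898  0.78259902]
jig 0.68 [323. 222.] [0.587 0.025 0.035]
jig_guide 0.6 [323. 224.] [0.598 0.024 0.042]
jig_hinge 0.85 [322. 224.] [0.601 0.021 0.043]
jig_hinge 0.26 [324. 224.] [0.599 0.025 0.04 ]
leaf_edge 0.64 [326. 222.] [0.597 0.03  0.044]
thumb_bar 0.73 [325. 223.] [0.596 0.028 0.04 ]
blank 0.58 [362. 282.] [0.728 0.083 0.015]
blank 0.56 [331. 205.] [0.542 0.05  0.032]
tube_offcut 0.57 [233. 232.] [ 0.596 -0.163  0.041]
oil_bottle 0.67 [400. 210.] [0.614 0.179 0.084]
oil_bottle 0.54 [324. 225.] [0.6   0.025 0.041]
spanner 0.88 [388. 167.] [0.422 0.211 0.008]
```

View pics/top1.png

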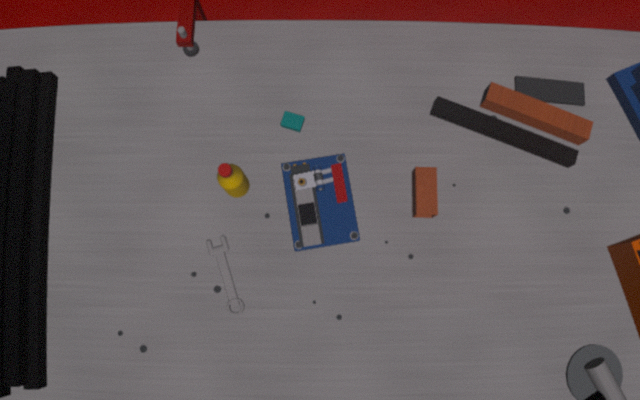

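View pics/scene1.png

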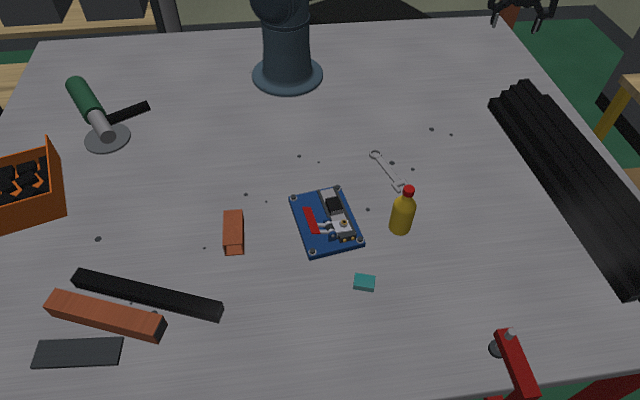

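The top view shows the jig at about (320,200): guide on the left (world +y), red bar at (340,183), stop end towards the top of the image (world +x), black blank at (308,214). Next I'll fit the jig pose and the blank.

```bash
cat >> h.py <<'E'
def pts(f):
    v,u=np.mgrid[0:400,0:640]; K=f['intrinsics']
    d=np.stack([(u-K[0,2])/K[0,0],(v-K[1,2])/K[1,1]],-1);s=d.copy()
    for _ in range(15): s=d/(1+f['k1']*(s**2).sum(-1,keepdims=True))
    c=np.dstack([s,np.ones(u.shape)])*f['z_map'][...,None]
    return (c-f['t'])@f['R']
def jigfit(f,lim):
    "blue-mask min-area rectangle on z=.016 -> origin, yaw"
    P=pts(f); h=cv2.cvtColor(f['pixels'],cv2.COLOR_RGB2HSV)
    box=(P[...,0]>lim[0])&(P[...,0]<lim[1])&(P[...,1]>lim[2])&(P[...,1]<lim[3])
    m=box&(h[...,0]>100)&(h[...,0]<125)&(h[...,1]>130)&(abs(P[...,2]-.016)<.006)
    vv,uu=np.nonzero(m); W=np.array([world(f,a,b,.016)[:2] for a,b in zip(uu,vv)])
    (cx,cy),(w,hh),a=cv2.minAreaRect((W*1000).astype(np.float32))
    if w<hh: a-=90; w,hh=hh,w
    a=(a+90)%180-90; a=np.radians(a); R=np.array([[np.cos(a),-np.sin(a)],[np.sin(a),np.cos(a)]])
    o=np.array([cx,cy])/1000-R@np.array([-.025,.004]); print('jig o',o.round(4),'yaw',round(np.degrees(a),2),'size',round(w,1),round(hh,1),m.sum())
    return o,R,P,h
def blank(f,o,R,P,h):
    J=P.copy(); J[...,:2]=(P[...,:2]-o)@R
    m=(h[...,2]<70)&(J[...,0]>-.1)&(J[...,0]<.02)&(J[...,1]>.012)&(J[...,1]<.05)&(J[...,2]>.022)&(J[...,2]<.04)
    q=J[m]; print('blank n',m.sum(),'x',np.percentile(q[:,0],[2,50,98]).round(4),'y',np.percentile(q[:,1],[2,98]).round(4),'z',np.median(q[:,2]).round(4)) if len(q) else print('no blank')
    return J
E
python3 - <<'E'
from h import *
f=grab('top'); o,R,P,h=jigfit(f,(.42,.72,-.1,.15)); J=blank(f,o,R,P,h)
red=(h[...,1]>150)&((h[...,0]<8)|(h[...,0]>172))&(abs(J[...,0])<.08)&(J[...,1]>-.07)&(J[...,1]<.0)
q=J[red];print('bar',red.sum(),q.min(0).round(3),q.max(0).round(3))
s=arm.read_state(); print(np.degrees(np.arctan2(s['ee_rot'][1,1],s['ee_rot'][0,1])))
cv2.imwrite('pics/t2.png',cv2.resize(f['pixels'][140:265,260:380,::-1],None,fx=4,fy=4,interpolation=2))
w=grab('wrist'); print('cam in tool',(s['ee_rot'].T@(-w['R'].T@w['t']-s['tool_pos'])).round(3),(w['R']@s['ee_rot']).round(2),w['intrinsics'][0,0])
E
```

```text
jig o [0.5886 0.0321] yaw 9.34 size 166.5 120.1 2320
blank n 412 x [-0.0849 -0.0476 -0.0061] y [0.0126 0.0497] z 0.0321
bar 379 [-0.039 -0.044  0.046] [ 0.032 -0.026  0.061]
66.86338993724299
cam in tool [ 0.08  -0.001 -0.142] [[-0.    1.    0.  ]
 [-0.95 -0.   -0.31]
 [-0.31 -0.    0.95]] 304.15319635869884
```

View pics/t2.png

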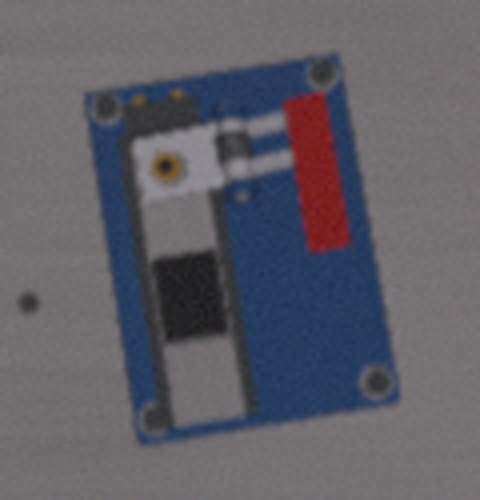

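Emit:
{"op": "send_rows", "data": {
  "slide": [
    [-0.484, -0.347, 0.0],
    [-0.484, -0.347, 0.0],
    [-0.484, -0.347, 0.0],
    [-0.484, -0.347, 0.0],
    [-0.484, -0.347, 0.0]
  ],
  "turn": [-0.12, -0.24, -0.36, -0.48, -0.6],
  "fingers": 0.65
}}

```text
time: 1.62
tool_pos: [0.3269, 0.3627, 0.2315]
ee_rot: [[-0.985, -0.171, 0.0], [-0.171, 0.985, 0.0], [-0.0, 0.0, -1.0]]
wrist_force: [1.3, 0.1, -0.8]
grip_width: 0.0704
```

```bash
cat >> h.py <<'E'
def delta(tx,ty,tz,yang,o=None):
    "tool-frame slide and turn to bring TCP to world (tx,ty,tz), tool y at world angle yang deg"
    s=arm.read_state(); E=s['ee_rot']; d=np.array([tx,ty,tz])-s['tool_pos']
    a=np.degrees(np.arctan2(E[1,1],E[0,1])); print('t',round(s['time'],2),'tcp',s['tool_pos'].round(4),'yang',round(a,2),'F',s['wrist_force'].round(2),'w',s['grip_width'].round(4))
    print('slide',(E.T@d).round(4),'turn',round(-np.radians((yang-a+180)%360-180),4))
E
python3 -c "
from h import *
delta(.535,.020,.23,136)"
```

```text
Traceback (most recent call last):
  File "h.py", line 43, in delta
    a=np.degrees(np.arctan2(E[1,1],E[0,1])); print('t',round(s['time'],2),'tcp',s['tool_pos'].round(4),'yang',round(a,2),'F',s['wrist_force'].round(2),'w',s['grip_width'].round(4))
                                                                                                                                                           ^^^^^^^^^^^^^^^^^^^^^
AttributeError: 'float' object has no attribute 'round'
```

Emit:
{"op": "send_rows", "data": {
  "slide": [
    [-0.146, -0.373, 0.0],
    [-0.146, -0.373, 0.0],
    [-0.146, -0.373, 0.0],
    [-0.146, -0.373, 0.0],
    [-0.146, -0.373, 0.0]
  ],
  "turn": [-0.12, -0.24, -0.36, -0.48, -0.6]
}}

```text
time: 2.03
tool_pos: [0.4206, 0.2098, 0.2317]
ee_rot: [[-0.759, -0.651, 0.001], [-0.651, 0.759, 0.001], [-0.001, -0.0, -1.0]]
wrist_force: [0.7, 0.4, -1.0]
grip_width: 0.0708
```

```bash
sed -i "s/s\['grip_width'\].round(4)/round(s['grip_width'],4)/" h.py; python3 -c "
from h import *
delta(.535,.020,.20,136)"
```

```text
t 2.03 tcp [0.4206 0.2098 0.2317] yang 130.6 F [ 0.72  0.43 -0.98] w 0.0708
slide [ 0.0367 -0.2185  0.0318] turn -0.0942
```

Emit:
{"op": "send_rows", "data": {
  "slide": [
    [0.037, -0.218, 0.0],
    [0.037, -0.218, 0.0],
    [0.037, -0.218, 0.01],
    [0.037, -0.218, 0.03],
    [0.037, -0.218, 0.03]
  ],
  "turn": [-0.094, -0.094, -0.094, -0.094, -0.094]
}}

```text
time: 2.45
tool_pos: [0.5266, 0.0337, 0.2072]
ee_rot: [[-0.695, -0.719, 0.003], [-0.719, 0.695, 0.001], [-0.003, -0.002, -1.0]]
wrist_force: [1.2, 1.1, -0.1]
grip_width: 0.0703
```

```bash
python3 - <<'E'
from h import *
delta(.535,.020,.16,136)
f=grab('wrist','w1.png')
o=np.array([.5886,.0321])
for n,p in dict(A=(-.03,-.038,.05),B=(-.08,.031,.016),stop=(.032,.031,.016),leaf0=(0,.031,.016),c1=(-.11,-.058,.016),c2=(-.11,.066,.016)).items():
    a=np.radians(9.34);R=np.array([[np.cos(a),-np.sin(a)],[np.sin(a),np.cos(a)]])
    print(n,np.round(pix(f,np.r_[o+R@p[:2],p[2]])))
o,R,P,h=jigfit(f,(.42,.72,-.1,.15)); J=blank(f,o,R,P,h)
E
```

```text
t 2.45 tcp [0.5266 0.0337 0.2072] yang 135.97 F [ 1.24  1.11 -0.12] w 0.0703
slide [ 0.0041 -0.0155  0.0472] turn -0.0006
A [259. 175.]
B [341. 169.]
stop [284. 241.]
leaf0 [299. 222.]
c1 [291.  96.]
c2 [382. 166.]
jig o [0.5864 0.0319] yaw 9.33 size 167.0 121.2 6740
blank n 954 x [-0.0656 -0.047  -0.0279] y [0.0161 0.0453] z 0.031
```

View pics/w1.png

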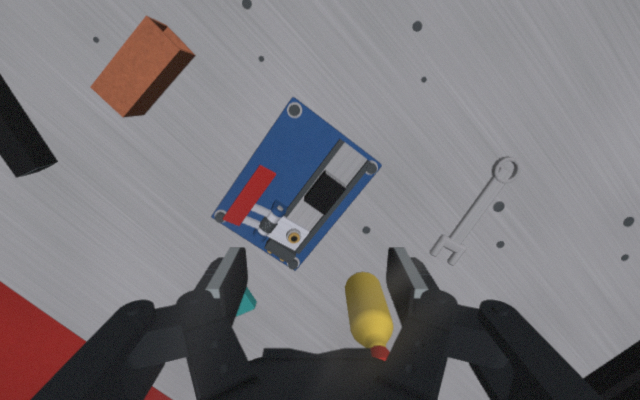

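```bash
python3 - <<'E'
from h import *
s=arm.read_state(); f=grab('wrist'); P=pts(f); T=(P-s['tool_pos'])@s['ee_rot']
m=(f['z_map']>0)&(abs(T[...,0])<.02)&(abs(T[...,1])<.07)&(T[...,2]>-.06)&(T[...,2]<.03)
for sg in (1,-1):
    for z0 in (-.03,-.02,-.015,-.01,-.005,0,):
        q=T[m&(sg*T[...,1]>0)&(T[...,2]>=z0)&(T[...,2]<z0+.005)]
        if len(q)>3: print(sg,z0,len(q),np.percentile(q,[1,99],axis=0).round(4).tolist())
E
```

```text
1 -0.03 312 [[-0.0099, 0.0351, -0.0299], [0.0125, 0.0488, -0.0251]]
1 -0.02 246 [[-0.0088, 0.0351, -0.02], [0.0126, 0.0488, -0.0151]]
1 -0.015 185 [[-0.0101, 0.0352, -0.015], [0.0124, 0.0467, -0.0102]]
1 -0.01 50 [[-0.0078, 0.0352, -0.0097], [0.0104, 0.0357, -0.007]]
-1 -0.03 302 [[-0.0098, -0.0484, -0.0299], [0.0126, -0.0349, -0.0251]]
-1 -0.02 241 [[-0.0098, -0.0483, -0.0199], [0.0125, -0.035, -0.0151]]
-1 -0.015 177 [[-0.0099, -0.0461, -0.0149], [0.0125, -0.0349, -0.0103]]
-1 -0.01 55 [[-0.0086, -0.0356, -0.0098], [0.0104, -0.0349, -0.0068]]
```

```bash
cat >> h.py <<'E'
O=np.array([.5865,.032]); a0=np.radians(9.33); RJ=np.array([[np.cos(a0),-np.sin(a0)],[np.sin(a0),np.cos(a0)]])
def jd(jx,jy,z,phi):
    s=arm.read_state(); print('now jig',(RJ.T@(s['tool_pos'][:2]-O)*1000).round(1)); w=O+RJ@np.array([jx,jy]); delta(w[0],w[1],z,phi+9.33)
E
python3 -c "
from h import *
jd(-.060,-.005,.085,126.7)"
```

```text
now jig [-58.9   8.6]
t 2.55 tcp [0.527  0.0309 0.2048] yang 135.59 F [ 0.13  1.78 -0.84] w 0.0704
slide [ 0.0089 -0.0101  0.1199] turn -0.0077
```

Emit:
{"op": "send_rows", "data": {
  "slide": [
    [0.009, -0.01, 0.03],
    [0.009, -0.01, 0.06],
    [0.009, -0.01, 0.09],
    [0.009, -0.01, 0.12],
    [0.009, -0.01, 0.12]
  ],
  "turn": [-0.008, -0.008, -0.008, -0.008, -0.008]
}}

```text
time: 2.97
tool_pos: [0.5228, 0.0183, 0.0796]
ee_rot: [[-0.694, -0.72, -0.01], [-0.72, 0.694, -0.0], [0.007, 0.007, -1.0]]
wrist_force: [-1.0, -0.9, -0.4]
grip_width: 0.0705
```

```bash
python3 - <<'E'
from h import *
f=grab('wrist','w2.png'); P=pts(f); h=cv2.cvtColor(f['pixels'],cv2.COLOR_RGB2HSV); blank(f,O,RJ,P,h)
jd(-.060,-.005,.060,126.7)
E
```

```text
blank n 2203 x [-0.0655 -0.0473 -0.028 ] y [0.0159 0.0451] z 0.0311
now jig [-63.6  -3.5]
t 3.02 tcp [0.5243 0.0182 0.0824] yang 136.08 F [-0.51  0.12  0.14] w 0.0703
slide [-0.0021 -0.0034  0.0224] turn 0.0008
```

View pics/w2.png

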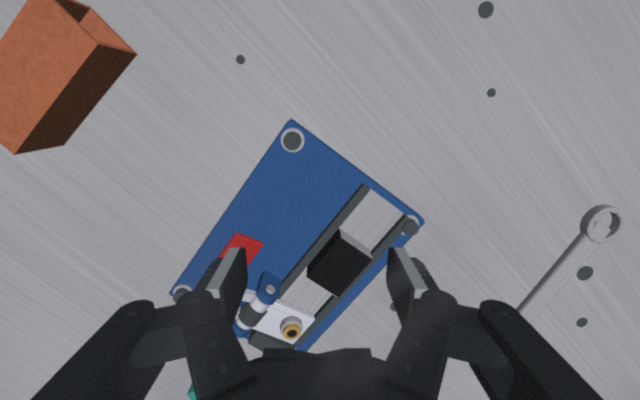

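Emit:
{"op": "send_rows", "data": {
  "slide": [
    [-0.002, -0.003, 0.006],
    [-0.002, -0.003, 0.012],
    [-0.002, -0.003, 0.018],
    [-0.002, -0.003, 0.024],
    [-0.002, -0.003, 0.03]
  ],
  "turn": [0, 0, 0, 0, 0]
}}

```text
time: 3.43
tool_pos: [0.5284, 0.0176, 0.0527]
ee_rot: [[-0.694, -0.72, -0.005], [-0.72, 0.694, -0.001], [0.004, 0.004, -1.0]]
wrist_force: [0.1, 0.8, -1.1]
grip_width: 0.0701
```

```bash
python3 - <<'E'
from h import *
jd(-.060,-.005,.034,126.7)
E
```

```text
now jig [-59.6  -4.8]
t 3.43 tcp [0.5284 0.0176 0.0527] yang 136.09 F [ 0.15  0.77 -1.1 ] w 0.0701
slide [0.0003 0.     0.0187] turn 0.001
```

Emit:
{"op": "send_rows", "data": {
  "slide": [
    [0, 0, 0.004],
    [0, 0, 0.008],
    [0, 0, 0.01]
  ],
  "turn": [0, 0, 0]
}}

```text
time: 3.68
tool_pos: [0.5288, 0.0171, 0.0427]
ee_rot: [[-0.694, -0.72, -0.005], [-0.72, 0.694, -0.002], [0.004, 0.002, -1.0]]
wrist_force: [-0.7, -1.4, 3.6]
grip_width: 0.0705
```

```bash
python3 - <<'E'
from h import *
jd(-.060,-.005,.034,126.7)
f=grab('wrist','w3.png'); P=pts(f); h=cv2.cvtColor(f['pixels'],cv2.COLOR_RGB2HSV); J=blank(f,O,RJ,P,h)
red=(h[...,1]>150)&((h[...,0]<6)|(h[...,0]>174))&(abs(J[...,0])<.08)&(J[...,1]>-.07)&(J[...,1]<.0)
q=J[red];print('bar',red.sum(),q.min(0).round(3),q.max(0).round(3),np.polyfit(q[:,1],q[:,2],1))
s=grab('scene'); cv2.imwrite('pics/s3.png',cv2.resize(s['pixels'][150:280,250:410,::-1],None,fx=4,fy=4,interpolation=2))
E
```

```text
now jig [-59.4  -5.3]
t 3.68 tcp [0.5288 0.0171 0.0427] yang 136.07 F [-0.72 -1.41  3.63] w 0.0705
slide [0.0003 0.0006 0.0087] turn 0.0007
blank n 3092 x [-0.0654 -0.0474 -0.0284] y [0.0159 0.0448] z 0.0311
bar 175 [-0.039 -0.034  0.043] [-0.027 -0.026  0.05 ] [-0.21016459  0.04012234]
```

View pics/w3.png

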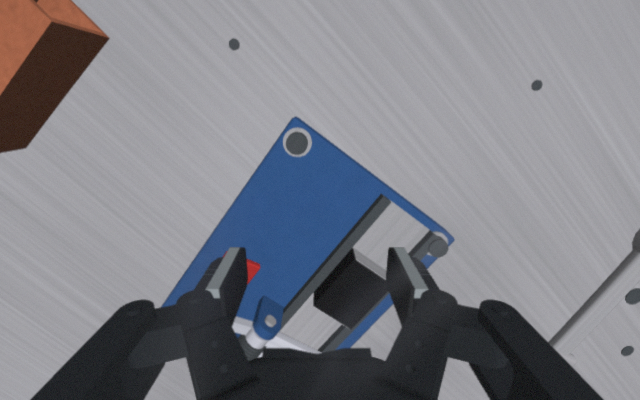

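Emit:
{"op": "send_rows", "data": {
  "slide": [
    [0, 0, 0.004],
    [0, 0, 0.008],
    [0, 0, 0.01],
    [0, 0, 0.01]
  ],
  "turn": [0, 0, 0, 0]
}}

```text
time: 4.12
tool_pos: [0.5293, 0.017, 0.0327]
ee_rot: [[-0.694, -0.72, -0.004], [-0.72, 0.694, -0.002], [0.004, 0.002, -1.0]]
wrist_force: [0.6, -3.2, 4.6]
grip_width: 0.0704
```

```bash
cat >> h.py <<'E'
def chk(name,save=True):
    jd(-.060,-.005,.034,126.7); s=arm.read_state()
    f=grab('wrist',name+'.png'); P=pts(f); h=cv2.cvtColor(f['pixels'],cv2.COLOR_RGB2HSV); J=blank(f,O,RJ,P,h)
    red=(h[...,1]>150)&((h[...,0]<6)|(h[...,0]>174))&(abs(J[...,0])<.08)&(J[...,1]>-.07)&(J[...,1]<.0)
    q=J[red]
    if len(q)>20: print('bar',red.sum(),q.min(0).round(3),q.max(0).round(3),np.polyfit(q[:,1],q[:,2],1))
    g=(h[...,1]<60)&(h[...,2]>100)&(J[...,0]>.002)&(J[...,0]<.03)&(J[...,1]>.008)&(J[...,1]<.05)&(J[...,2]>.03)&(J[...,2]<.1)
    q=J[g]
    if len(q)>20: print('leaf slope',len(q),np.polyfit(q[:,1],q[:,2],1))
    T=(P-s['tool_pos'])@s['ee_rot']
    for sg in (1,-1):
        m=(abs(T[...,0])<.014)&(sg*T[...,1]>.03)&(sg*T[...,1]<.05)&(T[...,2]>-.03)&(T[...,2]<.0)
        q=T[m]; print('finger',sg,'lowest tool z',np.percentile(q[:,2],98).round(4))
E
python3 -c "
from h import *
chk('w4')"
```

```text
now jig [-58.9  -5.5]
t 4.12 tcp [0.5293 0.017  0.0327] yang 136.06 F [ 0.61 -3.18  4.64] w 0.0704
slide [ 0.0006  0.0011 -0.0013] turn 0.0006
blank n 3391 x [-0.0654 -0.0475 -0.0284] y [0.016  0.0448] z 0.0311
bar 153 [-0.039 -0.047  0.036] [-0.03  -0.028  0.041] [-0.05547302  0.03717286]
finger 1 lowest tool z -0.0083
finger -1 lowest tool z -0.0048
```

View pics/w4.png

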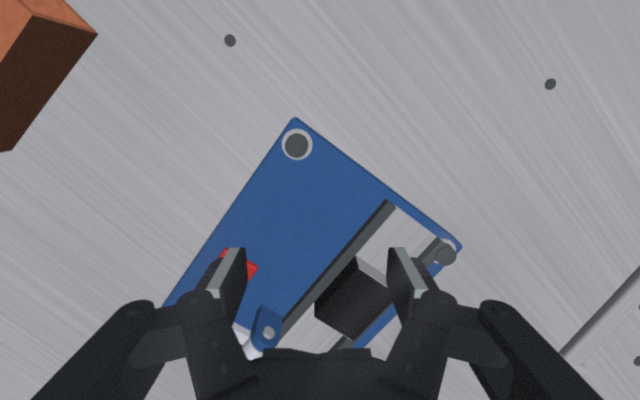

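Emit:
{"op": "send_rows", "data": {
  "slide": [
    [-0.0, 0, 0.003],
    [0.0, 0, 0.006],
    [0.0, 0.001, 0.009],
    [0.0, 0.001, 0.012],
    [0.0, 0.001, 0.012]
  ],
  "turn": [0, 0, 0, 0, 0]
}}

```text
time: 4.58
tool_pos: [0.5294, 0.0175, 0.021]
ee_rot: [[-0.694, -0.72, -0.002], [-0.72, 0.694, -0.002], [0.003, 0.0, -1.0]]
wrist_force: [0.3, -1.9, 6.1]
grip_width: 0.0705
```

```bash
python3 - <<'E'
from h import *
chk('w5')
s=grab('scene'); cv2.imwrite('pics/s5.png',cv2.resize(s['pixels'][170:270,270:390,::-1],None,fx=5,fy=5,interpolation=2))
E
```

```text
now jig [-58.7  -5. ]
t 4.58 tcp [0.5294 0.0175 0.021 ] yang 136.06 F [ 0.34 -1.88  6.12] w 0.0705
slide [ 0.001   0.0008 -0.013 ] turn 0.0005
blank n 4063 x [-0.0864 -0.0494 -0.0286] y [0.0159 0.0447] z 0.0312
bar 171 [-0.04  -0.046  0.023] [-0.029 -0.027  0.03 ] [0.25133663 0.03581537]
finger 1 lowest tool z -0.0005
finger -1 lowest tool z -0.003
```

View pics/s5.png

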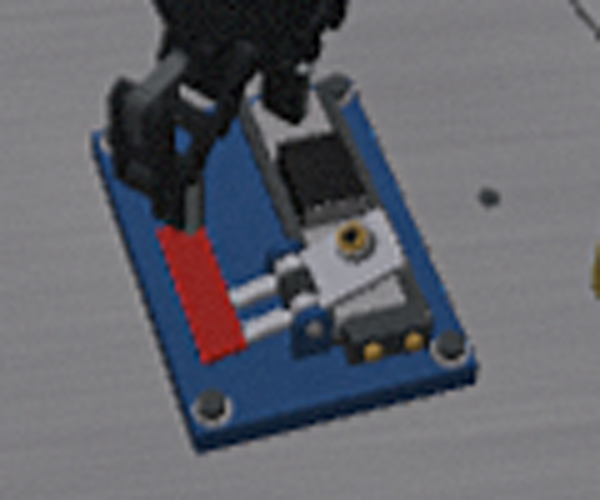

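Emit:
{"op": "send_rows", "data": {
  "slide": [
    [0, 0, 0.003],
    [-0.003, -0.002, 0.003],
    [-0.006, -0.004, 0.003],
    [-0.009, -0.006, 0.003],
    [-0.012, -0.009, 0.003]
  ],
  "turn": [0, 0, 0, 0, 0]
}}

```text
time: 5.1
tool_pos: [0.541, 0.0196, 0.0177]
ee_rot: [[-0.694, -0.72, -0.008], [-0.72, 0.694, -0.003], [0.008, 0.004, -1.0]]
wrist_force: [-6.0, -2.9, 6.9]
grip_width: 0.0705
```

```bash
python3 - <<'E'
from h import *
chk('w6')
E
```

```text
now jig [-46.9  -4.8]
t 5.1 tcp [0.541  0.0196 0.0177] yang 136.04 F [-5.98 -2.93  6.91] w 0.0705
slide [ 0.0107  0.0078 -0.0162] turn 0.0001
blank n 4216 x [-0.0767 -0.0427 -0.0225] y [0.016  0.0444] z 0.0312
bar 946 [-0.039 -0.044  0.018] [-0.016 -0.026  0.029] [0.37558295 0.03615984]
finger 1 lowest tool z -0.0024
finger -1 lowest tool z -0.0018
```

Emit:
{"op": "send_rows", "data": {
  "slide": [
    [-0.004, -0.003, 0],
    [-0.008, -0.006, 0],
    [-0.012, -0.009, 0],
    [-0.016, -0.012, 0],
    [-0.02, -0.015, 0]
  ],
  "turn": [0.02, 0.04, 0.06, 0.08, 0.1]
}}

```text
time: 5.57
tool_pos: [0.5635, 0.0234, 0.017]
ee_rot: [[-0.763, -0.646, -0.013], [-0.646, 0.763, -0.003], [0.012, 0.006, -1.0]]
wrist_force: [-6.3, -3.1, 7.3]
grip_width: 0.0706
```

```bash
python3 - <<'E'
from h import *
chk('w7')
E
```

```text
now jig [-24.1  -4.7]
t 5.57 tcp [0.5635 0.0234 0.017 ] yang 130.23 F [-6.35 -3.13  7.27] w 0.0706
slide [ 0.0312  0.0183 -0.0165] turn -0.1012
blank n 4081 x [-0.0511 -0.0162  0.0038] y [0.0171 0.0454] z 0.0312
bar 2584 [-0.039 -0.044  0.018] [ 0.02  -0.026  0.03 ] [0.37558494 0.03644341]
leaf slope 198 [-0.66856817  0.05062695]
finger 1 lowest tool z -0.0026
finger -1 lowest tool z -0.003
```

Emit:
{"op": "send_rows", "data": {
  "slide": [
    [-0.0035, -0.002, 0],
    [-0.007, -0.004, 0],
    [-0.0105, -0.006, 0],
    [-0.014, -0.008, 0],
    [-0.017, -0.01, 0]
  ],
  "turn": [0, 0.01, 0.02, 0.03, 0.04]
}}

```text
time: 6.03
tool_pos: [0.5813, 0.0266, 0.0163]
ee_rot: [[-0.789, -0.614, -0.017], [-0.614, 0.79, -0.004], [0.016, 0.007, -1.0]]
wrist_force: [-6.1, -2.6, 8.1]
grip_width: 0.0705
```

```bash
python3 - <<'E'
from h import *
chk('w8')
E
```

```text
now jig [-6.  -4.5]
t 6.03 tcp [0.5813 0.0266 0.0163] yang 127.86 F [-6.08 -2.59  8.06] w 0.0705
slide [ 0.0479  0.0254 -0.0168] turn -0.1426
blank n 2807 x [-0.0326 -0.0024  0.0126] y [0.0174 0.0456] z 0.0312
bar 3991 [-0.074 -0.044  0.017] [ 0.033 -0.025  0.159] [0.27951692 0.0330513 ]
leaf slope 1382 [0.53211975 0.03928206]
finger 1 lowest tool z -0.0015
finger -1 lowest tool z -0.0026
```

View pics/w8.png

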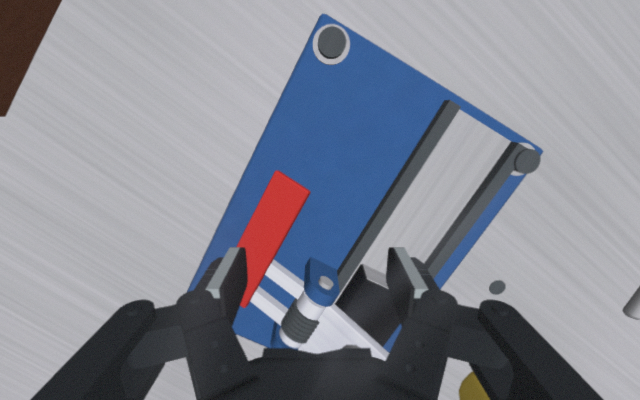

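Emit:
{"op": "send_rows", "data": {
  "slide": [
    [-0.002, -0.001, 0],
    [-0.004, -0.002, 0],
    [-0.006, -0.003, 0],
    [-0.0075, -0.004, 0],
    [-0.0075, -0.004, 0]
  ],
  "turn": [0, 0, 0, 0, 0]
}}

```text
time: 6.5
tool_pos: [0.5878, 0.0277, 0.0156]
ee_rot: [[-0.79, -0.613, -0.021], [-0.613, 0.79, -0.005], [0.02, 0.009, -1.0]]
wrist_force: [-5.2, -3.7, 6.8]
grip_width: 0.0706
```

```bash
cat >> h.py <<'E'
def rear(f):
    P=pts(f); J=P.copy(); J[...,:2]=(P[...,:2]-O)@RJ
    # top-face rear edge: points at blank-top height in the guide
    m=(f['z_map']>0)&(J[...,1]>.019)&(J[...,1]<.043)&(abs(J[...,2]-.032)<.0025)&(J[...,0]>-.06)&(J[...,0]<.03)&(f['pixels'].max(-1)<70)
    q=J[m]; print('rear edge',m.sum(),np.percentile(q[:,0],[1,3,10,50]).round(4) if len(q) else None)
    for y0 in np.arange(.019,.043,.004):
        r=q[(q[:,1]>=y0)&(q[:,1]<y0+.004)]
        if len(r)>10: print(' y',y0.round(3),np.percentile(r[:,0],2).round(4),len(r))
E
python3 - <<'E'
from h import *
chk('w9'); rear(grab('wrist'))
E
```

```text
now jig [ 0.6 -4.4]
t 6.5 tcp [0.5878 0.0277 0.0156] yang 127.81 F [-5.2  -3.68  6.76] w 0.0706
slide [ 0.0539  0.0286 -0.017 ] turn -0.1435
blank n 2038 x [-0.0267  0.0003  0.0122] y [0.0173 0.0452] z 0.0312
bar 4493 [-0.067 -0.044  0.017] [ 0.033 -0.025  0.159] [0.26231612 0.0318412 ]
leaf slope 2172 [0.66990631 0.03868067]
finger 1 lowest tool z -0.0001
finger -1 lowest tool z -0.0002
rear edge 1343 [-0.0264 -0.0232 -0.0068  0.0016]
 y 0.019 -0.0267 245
 y 0.023 -0.0211 247
 y 0.027 -0.014 266
 y 0.031 -0.0069 234
 y 0.035 -0.0029 194
 y 0.039 0.0008 157
```

Emit:
{"op": "send_rows", "data": {
  "slide": [
    [-0.001, -0.0005, 0],
    [-0.002, -0.001, 0],
    [-0.003, -0.0015, 0],
    [-0.003, -0.0015, 0]
  ],
  "turn": [0, 0, 0, 0]
}}

```text
time: 6.93
tool_pos: [0.5882, 0.028, 0.0151]
ee_rot: [[-0.79, -0.613, -0.026], [-0.613, 0.79, -0.006], [0.024, 0.012, -1.0]]
wrist_force: [-4.6, -2.9, 7.4]
grip_width: 0.0704
```

```bash
python3 - <<'E'
from h import *
st=arm.read_state(); print(st['torque'],st['wrist_force'],st['q'].round(2))
f=grab('wrist'); s=grab('scene')
a=cv2.resize(f['pixels'][220:360,210:450,::-1],(720,420),interpolation=2)
cv2.imwrite('pics/a10.png',a); cv2.imwrite('pics/s10.png',cv2.resize(s['pixels'][175:265,280:380,::-1],None,fx=6,fy=6,interpolation=2))
P=pts(f); h=cv2.cvtColor(f['pixels'],cv2.COLOR_RGB2HSV); J=P.copy(); J[...,:2]=(P[...,:2]-O)@RJ
# bright sawn rear end / bed transition: bed points nearest the blank
m=(abs(J[...,2]-.016)<.003)&(J[...,1]>.018)&(J[...,1]<.044)&(J[...,0]<.02)
for y0 in np.arange(.018,.044,.004):
    r=J[m&(J[...,1]>=y0)&(J[...,1]<y0+.004)]
    if len(r)>5: print('bed max x',y0.round(3),np.percentile(r[:,0],99).round(4))
E
```

```text
[-0.71467477  0.93167552 -0.13269166] [-4.64473728 -2.93333638  7.3635263 ] [ -3.23  32.94 -11.01  47.54  -0.41 -41.02]
bed max x 0.018 -0.0071
bed max x 0.022 -0.0075
bed max x 0.026 -0.0075
bed max x 0.03 -0.0076
bed max x 0.034 -0.0254
bed max x 0.038 -0.0242
bed max x 0.042 -0.0251
```

View pics/s10.png

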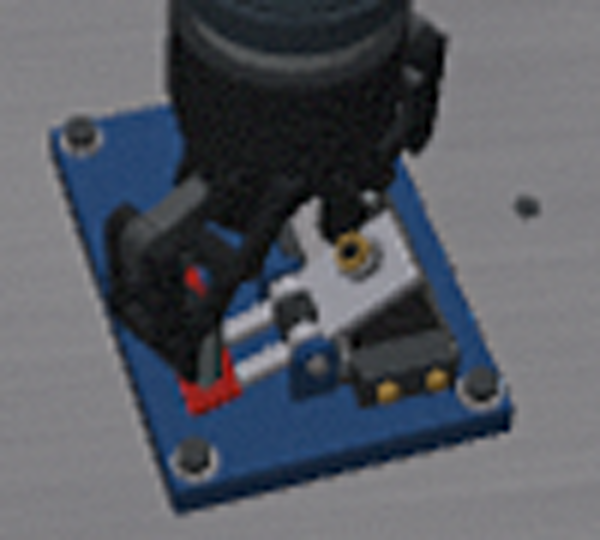

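View pics/a10.png

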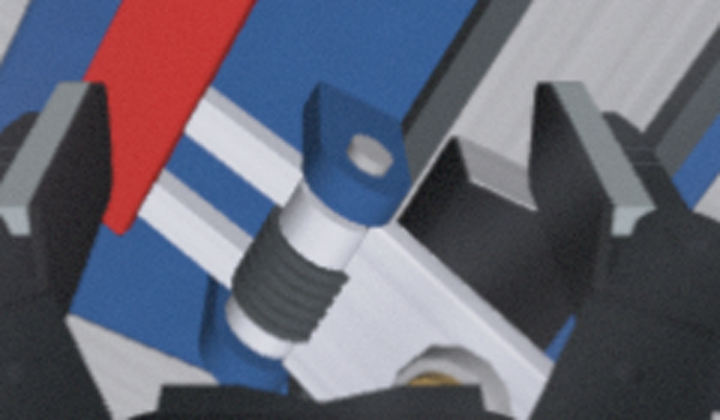

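Emit:
{"op": "send_rows", "data": {
  "slide": [
    [-0.002, -0.001, 0],
    [-0.004, -0.002, 0],
    [-0.006, -0.003, 0],
    [-0.006, -0.003, 0],
    [-0.006, -0.003, 0]
  ],
  "turn": [0, 0, 0, 0, 0]
}}

```text
time: 7.45
tool_pos: [0.5888, 0.0285, 0.014]
ee_rot: [[-0.789, -0.613, -0.037], [-0.613, 0.79, -0.008], [0.034, 0.017, -0.999]]
wrist_force: [-11.2, -4.5, 12.3]
grip_width: 0.0705
```

```bash
python3 - <<'E'
from h import *
jd(0,-.005,.02,118.5)
f=grab('wrist'); P=pts(f); J=P.copy(); J[...,:2]=(P[...,:2]-O)@RJ
m=(abs(J[...,2]-.016)<.003)&(J[...,1]>.018)&(J[...,1]<.034)&(J[...,0]<.02)
for y0 in np.arange(.018,.034,.004):
    r=J[m&(J[...,1]>=y0)&(J[...,1]<y0+.004)]
    if len(r)>5: print('bed max x',y0.round(3),np.percentile(r[:,0],99).round(4))
print(arm.read_state()['ee_rot'][:,2])
E
```

```text
now jig [ 1.7 -3.8]
t 7.45 tcp [0.5888 0.0285 0.014 ] yang 127.8 F [-11.15  -4.52  12.29] w 0.0705
slide [ 0.0023 -0.0002 -0.0059] turn -0.0005
bed max x 0.018 0.0018
bed max x 0.022 -0.0073
bed max x 0.026 -0.0072
bed max x 0.03 -0.0076
[-0.037298  -0.0075979 -0.9992753]
```

Emit:
{"op": "send_rows", "data": {
  "slide": [
    [0.003, 0.0015, 0],
    [0.006, 0.003, 0],
    [0.008, 0.004, 0],
    [0.008, 0.004, 0],
    [0.008, 0.004, 0]
  ],
  "turn": [0, 0, 0, 0, 0]
}}

```text
time: 7.92
tool_pos: [0.5828, 0.0266, 0.0157]
ee_rot: [[-0.789, -0.613, -0.032], [-0.613, 0.79, -0.008], [0.03, 0.013, -0.999]]
wrist_force: [2.7, -2.2, 5.4]
grip_width: 0.0702
```

```bash
python3 - <<'E'
from h import *
jd(-.008,-.005,.02,118.5)
f=grab('wrist'); P=pts(f); J=P.copy(); J[...,:2]=(P[...,:2]-O)@RJ
m=(abs(J[...,2]-.016)<.003)&(J[...,1]>.018)&(J[...,1]<.034)&(J[...,0]<.02)
for y0 in np.arange(.018,.034,.004):
    r=J[m&(J[...,1]>=y0)&(J[...,1]<y0+.004)]
    if len(r)>5: print('bed max x',y0.round(3),np.percentile(r[:,0],99).round(4))
E
```

```text
now jig [-4.6 -4.7]
t 7.92 tcp [0.5828 0.0266 0.0157] yang 127.81 F [ 2.66 -2.19  5.37] w 0.0702
slide [ 0.0033  0.0014 -0.0042] turn -0.0004
bed max x 0.018 -0.0064
bed max x 0.022 -0.0071
bed max x 0.026 -0.0071
bed max x 0.03 -0.0072
```

Emit:
{"op": "send_rows", "data": {
  "slide": [
    [0.002, 0.001, -0.004],
    [0.002, 0.001, -0.008],
    [0.002, 0.001, -0.012],
    [0.002, 0.001, -0.016],
    [0.002, 0.001, -0.02]
  ],
  "turn": [0, 0, 0, 0, 0]
}}

```text
time: 8.38
tool_pos: [0.5812, 0.0269, 0.0362]
ee_rot: [[-0.789, -0.613, -0.032], [-0.613, 0.79, -0.006], [0.029, 0.014, -0.999]]
wrist_force: [2.3, 0.2, 3.6]
grip_width: 0.0706
```

Emit:
{"op": "send_rows", "data": {
  "slide": [
    [0, 0, -0.005],
    [0, 0, -0.01],
    [0, 0, -0.015],
    [0, 0, -0.02],
    [0, 0, -0.03]
  ],
  "turn": [0, 0, 0, 0, 0]
}}

```text
time: 8.8
tool_pos: [0.5803, 0.0275, 0.0653]
ee_rot: [[-0.789, -0.613, -0.036], [-0.614, 0.79, -0.006], [0.032, 0.017, -0.999]]
wrist_force: [-0.1, -1.3, -0.8]
grip_width: 0.0704
```

Emit:
{"op": "send_rows", "data": {
  "slide": [
    [0, 0, -0.02],
    [0, 0, -0.05],
    [0, 0, -0.08],
    [0.02, 0, -0.11],
    [0.04, 0, -0.13]
  ],
  "turn": [0, 0, 0, 0, 0]
}}

```text
time: 9.22
tool_pos: [0.5543, 0.0039, 0.1998]
ee_rot: [[-0.788, -0.615, -0.033], [-0.615, 0.789, -0.006], [0.029, 0.015, -0.999]]
wrist_force: [0.3, -0.8, -0.1]
grip_width: 0.0704
```

```bash
python3 - <<'E'
from h import *
chk('w12')
f=grab('wrist'); P=pts(f); J=P.copy(); J[...,:2]=(P[...,:2]-O)@RJ
m=(abs(J[...,2]-.016)<.003)&(J[...,1]>.018)&(J[...,1]<.044)&(J[...,0]<.02)
for y0 in np.arange(.018,.044,.004):
    r=J[m&(J[...,1]>=y0)&(J[...,1]<y0+.004)]
    if len(r)>5: print('bed max x',y0.round(3),np.percentile(r[:,0],99).round(4))
t=grab('top')
a=cv2.resize(f['pixels'][:,:,::-1],(640,400)); b=cv2.resize(t['pixels'][140:265,260:360,::-1],(320,400),interpolation=2)
cv2.imwrite('pics/last.png',cv2.resize(np.hstack([a,b]),(800,333)))
E
```

```text
now jig [-36.3 -22.5]
t 9.22 tcp [0.5543 0.0039 0.1998] yang 127.93 F [ 0.35 -0.8  -0.12] w 0.0704
slide [0.0075 0.0242 0.1665] turn -0.1414
blank n 189 x [-0.0853 -0.003   0.0012] y [0.0173 0.0479] z 0.031
bar 1189 [-0.039 -0.066  0.041] [ 0.033 -0.027  0.269] [-0.37259153  0.03128787]
leaf slope 681 [0.0164012  0.03734391]
finger 1 lowest tool z -0.0083
finger -1 lowest tool z -0.0081
bed max x 0.018 -0.0078
bed max x 0.022 -0.0077
bed max x 0.026 -0.008
bed max x 0.03 -0.0082
bed max x 0.034 -0.0082
bed max x 0.038 -0.0079
bed max x 0.042 -0.0088
```

View pics/last.png

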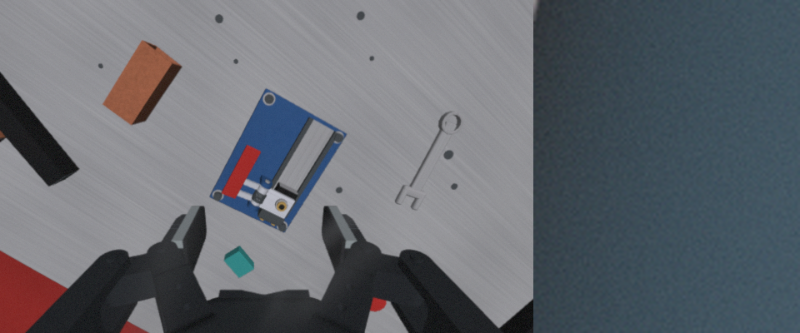

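```bash
python3 -c "
from h import *
print(arm.close_job())"
```

```text
the job is handed in; nothing more can be done
None
```

The blank is fully home against the end stop with the leaf closed on it, the arm is clear, and I handed the job in at about 9 s of the 59 s allowed. `close_job` gave no verdict.

**What I did:** I turned the gripper about 37° to the guide, with the fingers 70 mm apart. One fingertip pressed the red bar to a joint angle of roughly 0.65–0.8 rad. The other pushed the blank about 59 mm until it stopped. I then backed off and lifted slowly so the leaf came down on the blank.

**Last checks:**
- **Blank position:** its rear edge measured at jig x ≈ -8 mm all across the guide. That is exactly the home position, and the blank is square.
- **Leaf:** it lies level, with a slope of 0.016 rad (joint about 0.2).
- **Wrist force:** about 0 with the arm clear, so the robot is touching nothing.
- **Other items:** the tube and spanner look undisturbed in the last picture. Only the bottle's cap shows there, so I did not measure the bottle's position again.

**What disagreed:**
- **Contact force:** the first push against the stop showed no rise in force. A second, firmer push raised it to about 11 N with hardly any movement.
- **Top-camera check:** the arm blocked the top camera's final picture, so the last check rests on the wrist camera alone.

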